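# Dock the plate carrier and latch it

## Task

Dock the blue plate carrier with its two culture dishes aboard: with closed fingertips push gently on its lip so that it slides along the white rails until you feel it drop into the locating notches, and stop there, neither ramming it nor running it past them. Then push the red-ended latch lever round until it lies along the rail, so that the latch nose swings over the carrier's edge and locks it. Only push: do not lift the carrier or the dishes, keep the dishes in their recesses, and leave the beaker and the timer where they stand.

Things in the scene. Friction and masses are not known exactly. Their poses are not given: they have to be found in the camera images.
- dock: Carrier dock, fixed: grey base plate 360 x 160 x 8 mm, two white rails and two steel guide walls. Origin on the bench (z = 0) midway between the rails; x runs along the rails the way the carrier must slide, y to the left of that, z up. Rails: x -178 to 158 mm, 26 mm wide, centred on y = -41 and 41 mm, tops at 30 mm. Walls at y = -59.5 and 59.5 mm, 6 mm thick, tops at 41 mm.
- dock_home (a point): Point on the dock at dock (70, 0, 32) mm: where the carrier's origin lies when home; axes as the dock's. Each rail has two notches 19 mm long and 6 mm deep, one in its inner, one in its outer half, so that the carrier's four feet drop together and only at home. A steel end bar crosses beyond, at dock x = 162 mm, top 42 mm.
- carrier: Loose blue board, 164 (x) x 110 (y) x 8 mm, 0.4 to 0.65 kg, on four 8 mm feet; axes parallel to the dock's (1.5 mm side play). Origin: middle of the board's underside, 38 mm above the bench on the rails, 32 mm when home (6 mm drop, then 2.5 mm play along x). Starts 100 to 150 mm short of home. 2 to 6 N slides it; at home the push suddenly rises: over 40 N is ramming.
- push_lip (a point): Middle of the rear (-x) face of the carrier's upturned lip, where to push towards +x. The face is 100 mm wide, from 8 mm below to 12 mm above this point, which lies 82 mm behind the carrier's origin and 8 mm above it. Fingertips more than 30 mm above the bench (the rail tops) pass freely behind it.
- latch (a joint): Swivel latch on the dock's +y side (rad): 0 = open, lever out along dock +y; 1.57 = locked, at its end stop, lever along dock +x and nose along -y over the carrier's edge. Turns clockwise from above and stays where left; starts at 0 to 0.35; 1 N at the lever turns it. Arms 12 mm wide, 42 to 50 mm above the bench. The nose clears a carrier that is home by 2 mm but strikes one still on the rails.
- latch_pivot (a point): The latch's vertical pivot axis, at dock (74, 76, 42) mm, on an aluminium block 34 x 27 mm, top 41.5 mm above the bench.
- latch_lever (a point): Middle of the red round stub at the end of the latch lever, 42 mm from the pivot axis; 15 mm in diameter, from 42 to 64 mm above the bench, this point at 53 mm. It moves with the lever. Push it on its side towards dock -x; outside the dock there is only the bench below it.
- dish_a: Loose culture dish, 59 mm diameter, 14 mm tall, origin under its centre; lies in the carrier's rear recess.
- dish_b: The same kind of dish in the carrier's front recess.
- recess_a (a point): Centre of the floor of the rear dish recess, at carrier (-31, 0, 5) mm; the recess is 61.5 mm wide and 3 mm deep. The dish's top stands 19 mm above the carrier's underside.
- recess_b (a point): Centre of the floor of the front dish recess, at carrier (39, 0, 5) mm, same size.
- beaker: Bystander: clear 50 ml beaker, 44 mm diameter, 58 mm tall, on the bench on the dock's +y side, nearer its rear; origin under its centre.
- timer_loose: Bystander: white digital timer with three keys lying flat, 64 x 62 mm, 18 mm tall, on the bench on the dock's -y side; origin under its centre.
Not all that is in view belongs to the job. Leave any black look-alike of the dish_b alone.

How it is judged:
On the way, in this order (a step that is already met when the one before it is completed fails the run):
1. the carrier has dropped into the notches: within 4 mm of home along the rails and less than 2 mm above the fully seated height (x of carrier in the frame of dock_home between -0.004 and 0.004 m and z of carrier in the frame of dock_home below 0.002 m), for 0.2 s.
2. the latch is swung shut over the carrier (value of joint latch above 1.4 rad), for 0.1 s.
At the end, for the whole second after the job is handed in: The carrier rests level in the notches (within 4 mm of home along the rails, less than 2 mm above its seated height), the latch is turned to more than 1.4 rad (80 degrees), and both dishes lie in their recesses (within 5 mm) (all of step 1 and angle between carrier's own z axis and vertical below 0.03 rad and linear speed of carrier below 0.02 m/s and value of joint latch above 1.4 rad and distance between dish_a and recess_a below 0.005 m and distance between dish_b and recess_b below 0.005 m); the robot touches nothing.
It fails at once if the carrier is lifted or tipped up (more than 10 mm above the rails, or 0.15 rad) (z of carrier in the frame of dock_home above 0.016 m or angle between carrier's own z axis and vertical above 0.15 rad).
It fails at once if the carrier is rammed (the fingers push on it with more than 40 N) (contact force between the fingers and carrier above 40 N).
It fails at once if the carrier is run past the notches (more than 10 mm beyond home) (x of carrier in the frame of dock_home above 0.01 m).
It fails at once if a dish leaves its recess (more than 10 mm) (distance between dish_a and recess_a above 0.01 m or distance between dish_b and recess_b above 0.01 m).
It fails at once if the beaker or the timer is moved more than 15 mm (distance of any of beaker, timer_loose from where it was at the start of the episode above 0.015 m).
It also fails if it takes over 48 s, if anything falls off the work surface, if the arm or the gripper's body presses on something with over 40 N, if the wrist force passes 120 N, or if a joint passes its speed limit or range.

## Robot

A 6-joint arm with a two-finger parallel gripper is mounted at the origin on a cart in front of the work surface, level with it; the furniture and walls round the work are solid. World frame = base frame: x ahead of the robot, y to its left, z up, the work surface at z = 0. Lengths are in m, angles in rad, forces in N, time in s.
With the tool pointing down it reaches from about 0.325 to 0.85 m from the base axis. Payload 4.4 kg.
Tool frame: the origin (TCP) lies between the finger pads; the fingertips stand 22 mm ahead of it and the grasp point (between the pads) lies 3 mm ahead of it; z points along the fingers, y is the line along which they close (so a half turn about z gives the same grasp; the last joint's range is limited). The gripper opens to 94 mm and grips with 3 to 60 N. Pads are 16 mm wide; open, the fingers measure 119 mm over their backs; the gripper's body (75 mm by 177 mm) begins 78 mm behind the grasp point.
Start: joints at [-1.49, 0.207, 1.542, -0, 1.393, -0.15], TCP at [0.132, -0.56, 0.227] pointing down, gripper open.
Joint ranges: [-2.73, 2.73], [-0.86, 2.22], [0.23, 2.46], [-1.11, 4.25], [0.08, 2.63], [-2.82, 2.82]. Speed limits (rad/s): [2.79, 2.79, 3.14, 3.14, 3.14, 3.14].

## Interface

Orientations are given as a unit quaternion [w, x, y, z].
In Python, from rig import state, capture, finish_job gives the robot as it stands.
- The arm moves only by the shell command python3 -m crank 'ROWS' [FORCE]. ROWS is a JSON object whose one key "steps" holds a list of rows, each an object with "jaw": the finger opening in m, from 0 to 0.094; "linear": the shift along the tool's x, y, z in m, a list of three; "twist": the turn, a rotation vector about the tool's x, y, z in degrees, a list of three. In form: {"steps": [{"jaw": jaw, "linear": [tx, ty, tz], "twist": [rx, ry, rz]}, ...]}. A call has 1 to 20 rows; each row is the pose to reach, as a shift and turn from the pose commanded when the call began, along the tool's axes at that moment; what a row does not reach only later rows make up. A row lasts 1/8 s, in which the tool goes at most 62.5 mm and 10.7 degrees, less where a joint would pass 70% of its speed; a pose out of reach is approached as far as the arm can. A call with a gripper value outside its range is refused whole. The fingers move at their own pace and stop on an object; FORCE is the grip in N (left out, the last holds). Time passes only in rows, so rows that repeat a pose let the fingers close. It gives the time, the measured TCP pose, the force, the opening and the grip force at its end, in the units of the state.
- state(): the state, without advancing time (a new reading comes with each control period).
- capture(name): name is "scene" or "top" or "wrist"; returns a dict with "img" (400x640x3 uint8, blue, green, red), "fx", "fy", "cx", "cy" (pixels), "R" (3x3) and "t" (3): a world point X has camera coordinates R X + t. Camera axes: x right, y down, z forward; pixel columns grow to the right and rows downward; lengths in m; the calibration is good to about 2 mm. The wrist camera is an equidistant fisheye: a pixel r from the principal point sees the ray r / f radians off the axis. A picture is of the moment at which its call begins. There is no depth.
- finish_job(): hands the job in; it is judged then, once.
The state is a dict: "time_s": time; "joints": joint angles; "dq": joint speeds; "effort": joint torques, N m; "position": TCP position; "eef_rot": TCP orientation; "ft_force": force on the tool from outside, world axes, zero at the start; "torque": the same for the moment, N m; "grip_width": opening from 0.0 (shut) to 1.0 (fully open); "grip_force": force on a finger pad.
Only numpy, scipy, OpenCV 4.12 (cv2) and the standard library are available. Lean on these libraries where they do the work, as an engineer would, in place of code of your own. Each camera call takes 0.05 s, during which the arm holds its last target. There are 200 camera calls.

## Working session

There is one attempt and no reset: what is moved stays moved. The work goes in short steps, Python scripts to look and compute and a shell command to move; the robot and the scene stay as the last step left them, time stands still between calls to the robot, and variables do not carry over. Pictures are saved under pics/ and viewed, at most 10 in all, crops included, and the job is handed in when it is done.

```bash
mkdir -p pics; ls
python3 - <<'E'
from rig import state,capture
import cv2,pickle
s=state();print(s)
for n in("scene","top"):
    c=capture(n);cv2.imwrite(f"pics/{n}0.png",c["img"]);pickle.dump(c,open(f"{n}0.pkl","wb"));print(n,c["fx"],c["fy"],c["cx"],c["cy"],c["R"],c["t"])
E
```

```text
pics
{'time_s': 0.0, 'joints': array([-1.49052228e+00,  2.07452597e-01,  1.54293537e+00, -1.63489043e-05,
        1.39356056e+00, -1.50492029e-01]), 'dq': array([ 0.00012679, -0.0013933 , -0.00083887, -0.00050397,  0.00029827,
       -0.00066802]), 'effort': array([ 9.50840149e-04, -3.70882559e+01, -2.81416404e+01,  7.00705522e-02,
        3.60168773e-02, -1.59831325e-04]), 'position': array([ 0.13144136, -0.55897781,  0.22628112]), 'eef_rot': array([-1.17749259e-03,  9.93349903e-01,  1.15128548e-01,  3.33079170e-05]), 'ft_force': array([-0.09695411,  0.04100004,  0.10743073]), 'torque': array([ 0.00623479, -0.02343424, -0.00829448]), 'grip_force': 0.0, 'grip_width': 0.9982700871880662}
scene 518.1940844737159 518.1940844737159 317.4306089216791 193.0081998451318 [[-0.79926254 -0.60075172  0.0166359 ]
 [-0.41929638  0.5375892  -0.73156572]
 [ 0.43054609 -0.59168845 -0.68156793]] [0.36850842 0.34219544 0.84590678]
top 365.6749206653429 365.6749206653429 318.9514841481972 195.04937137407015 [[-0.02728178 -0.99950951  0.01537701]
 [-0.99555952  0.02578113 -0.0905349 ]
 [ 0.09009406 -0.01777868 -0.99577456]] [-0.09356009  0.53483834  0.84673733]
```

View pics/top0.png

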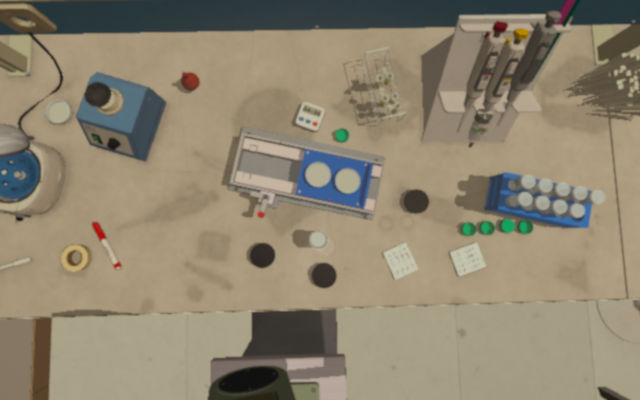

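View pics/scene0.png

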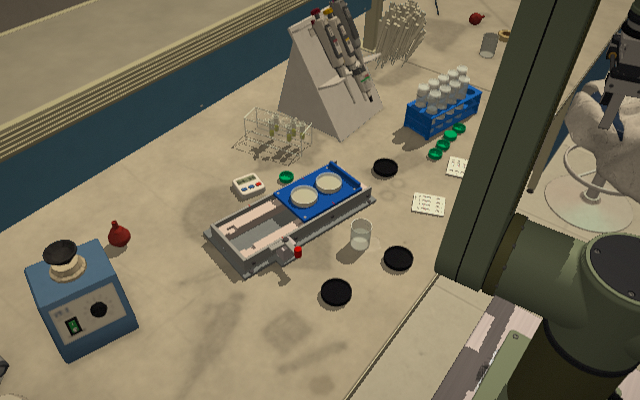

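Top view: the dock is at about (305,172), the blue carrier at (333,180) with its lip at the right end (378,188), the latch with red stub at (262,214), the beaker at (317,240) and the timer at (310,116). The dock's +x points left in the image. The three black discs at (262,255), (323,275) and (416,201) are look-alikes. The real dishes are the two pale ones on the carrier. I'll enlarge both views to check this.

Run:
```python
import cv2,numpy as np
a=cv2.imread("pics/top0.png")[115:230,220:400];b=cv2.imread("pics/scene0.png")[155:285,195:385]
a=cv2.resize(a,None,fx=4.2,fy=4.2,interpolation=2);b=cv2.resize(b,None,fx=4.2,fy=4.2,interpolation=2)
cv2.imwrite("pics/ta.png",a);cv2.imwrite("pics/sa.png",b)
```

```text
(no output)
```

View pics/ta.png

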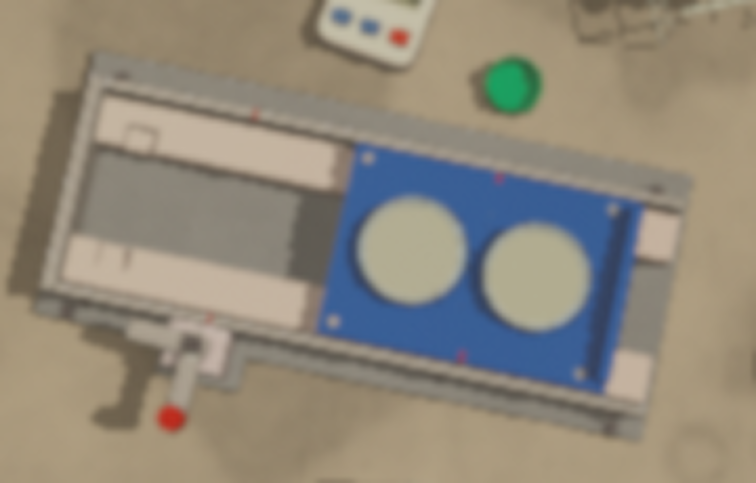

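View pics/sa.png

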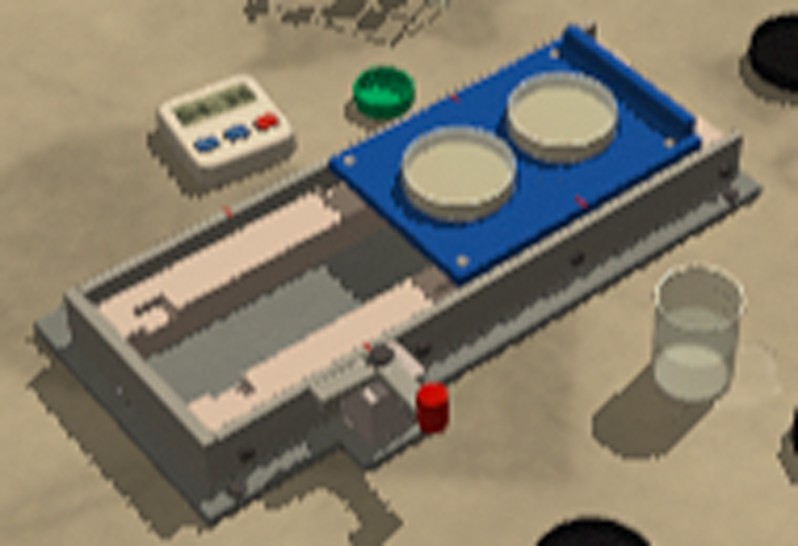

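Both crops agree. The two pale dishes sit in the blue carrier; black lids and the green cap are not part of the job. The lip is at the carrier's right end, top crop (645,205)-(608,392). The red stub is at top crop (172,418) and scene crop (432,392). Next I fit the dock pose, carrier offset and latch angle from both views.

```bash
cat > fit.py <<'E'
import numpy as np,pickle
from scipy.optimize import least_squares
C={n:pickle.load(open(n+"0.pkl","rb")) for n in("top","scene")};O={"top":(220,115),"scene":(195,155)}
px=lambda n,p:(np.array(p)+.5)/4.2-.5+O[n]
def proj(n,X):
    c=C[n];q=c["R"]@X+c["t"];return np.array([c["fx"]*q[0]/q[2]+c["cx"],c["fy"]*q[1]/q[2]+c["cy"]])
def tri(pt,ps):
    f=lambda X:np.r_[proj("top",X)-px("top",pt),proj("scene",X)-px("scene",ps)]
    r=least_squares(f,[.5,0,.05]);return r.x,r.cost
if __name__=="__main__":
    P={"dishb_top":((412,250),(459,163)),"disha_top":((537,277),(562,105)),"car_F-":((352,142),(332,160)),"car_F+":((318,330),(459,270)),
    "stub_top":((172,418),(432,391)),"base_F-":((92,52),(36,328)),"base_F+":((35,308),(208,520)),"base_R+":((640,438),(760,188)),
    "markw-":((255,115),(228,212)),"markw+":((210,317),(366,346)),"markc-":((500,178),(456,98)),"markc+":((461,357),(580,202)),"bar_F+out":((45,290),(208,440))}
    for k,v in P.items():
        X,c=tri(*v);print(k,np.round(X*1000,1),"rms px %.2f"%np.sqrt(c/2))
E
python3 fit.py
```

```text
dishb_top [ 577.8 -105.5   57.7] rms px 0.06
disha_top [ 561.3 -173.4   59.2] rms px 0.19
car_F- [639.6 -74.7  47.5] rms px 0.45
car_F+ [536.2 -52.5  48.4] rms px 0.13
stub_top [489.6  26.7  62.6] rms px 0.26
base_F- [706.9  78.1   5. ] rms px 0.27
base_F+ [556.7 113.    2.7] rms px 0.19
base_R+ [ 472.2 -235.7    4. ] rms px 0.09
markw- [660.  -19.1  39.8] rms px 0.18
markw+ [545.9   8.   38.9] rms px 0.11
markc- [ 619.3 -156.1   44.7] rms px 0.09
markc+ [ 519.2 -131.2   45.1] rms px 0.06
bar_F+out [563.6  99.3  42.2] rms px 0.30
```

```bash
cat > go.py <<'E'
import numpy as np,sys
from rig import state
from scipy.spatial.transform import Rotation as R
U=np.radians(76.4);ux=np.array([np.cos(U),np.sin(U),0]);uy=np.array([-np.sin(U),np.cos(U),0])
home=np.array([.603,-.0055,0]);dock=home-.07*ux
def toolrot():
    w,x,y,z=state()["eef_rot"];return R.from_quat([x,y,z,w])
def shift(dx,dy,z):
    "tool-axes shift to dock point (mm)"
    p=dock+(dx*ux+dy*uy)/1000;p[2]=z/1000
    return np.round(1000*toolrot().inv().apply(p-state()["position"]),1),np.round(p,4)
def where():
    d=state()["position"]-dock;return np.round([d@ux*1000,d@uy*1000,d[2]*1000],1)
goal=R.from_matrix(np.c_[ux,-uy,[0,0,-1]])
def turn():return np.round(np.degrees((toolrot().inv()*goal).as_rotvec()),2)
if __name__=="__main__":
    print("at",where(),"turn",turn(),state()["time_s"],state()["ft_force"])
    if len(sys.argv)>3:print(shift(*map(float,sys.argv[1:4])))
E
python3 go.py -190 0 110
```

```text
at [-579.   328.2  226.4] turn [ -0.09  -0.08 -63.18] 0.1 [-0.95638247 -0.44739694  0.96020753]
(array([ 468.3, -198.8,  116.9]), array([ 0.5419, -0.2582,  0.11  ]))
```

```bash
python3 -m crank '{"steps":[{"jaw":0,"linear":[0.1,-0.04,0.0],"twist":[0,0,-10]},{"jaw":0,"linear":[0.15,-0.06,0.0],"twist":[0,0,-20]},{"jaw":0,"linear":[0.2,-0.085,0.0],"twist":[0,0,-30]},{"jaw":0,"linear":[0.25,-0.106,0.01],"twist":[0,0,-40]},{"jaw":0,"linear":[0.3,-0.127,0.03],"twist":[0,0,-50]},{"jaw":0,"linear":[0.35,-0.149,0.05],"twist":[0,0,-60]},{"jaw":0,"linear":[0.4,-0.17,0.07],"twist":[0,0,-63.2]},{"jaw":0,"linear":[0.44,-0.187,0.09],"twist":[0,0,-63.2]},{"jaw":0,"linear":[0.468,-0.199,0.117],"twist":[0,0,-63.2]},{"jaw":0,"linear":[0.468,-0.199,0.117],"twist":[0,0,-63.2]},{"jaw":0,"linear":[0.468,-0.199,0.117],"twist":[0,0,-63.2]},{"jaw":0,"linear":[0.468,-0.199,0.117],"twist":[0,0,-63.2]}]}' 20; python3 go.py -190 0 58
python3 - <<'E'
from rig import capture
import cv2
cv2.imwrite("pics/w1.png",capture("wrist")["img"])
E
```

```text
time_s: 1.6
position: [0.5414, -0.2605, 0.1118]
eef_rot: [0.001, 0.786, 0.618, 0.0]
ft_force: [-0.1, -0.7, 0.5]
grip_width: 0.007
grip_force: 0.0
at [-1.923e+02 -1.000e-01  1.118e+02] turn [ 0.11  0.06 -0.07] 1.6 [-0.12216372 -0.70770569  0.49678024]
(array([ 2.4, -0.2, 53.8]), array([ 0.5419, -0.2582,  0.058 ]))
```

View pics/w1.png

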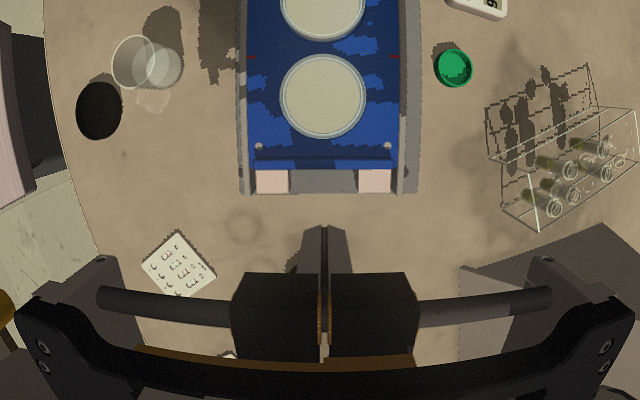

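The wrist view shows the closed fingers (x≈324) centred behind the lip (x 253–395, y≈163), square to the rails. The descent path is clear.

```bash
python3 -m crank '{"steps":[{"jaw":0,"linear":[0.002,0,0.03],"twist":[0,0,0]},{"jaw":0,"linear":[0.002,0,0.054],"twist":[0,0,0]},{"jaw":0,"linear":[0.002,0,0.054],"twist":[0,0,0]},{"jaw":0,"linear":[0.002,0,0.054],"twist":[0,0,0]}]}'; python3 go.py -165 0 58
```

```text
time_s: 2.15
position: [0.5426, -0.2581, 0.0579]
eef_rot: [0.001, 0.786, 0.618, 0.0]
ft_force: [0.8, -0.7, 0.5]
grip_width: 0.004
grip_force: 0.0
at [-189.7   -0.7   57.9] turn [ 0.12  0.04 -0.03] 2.15 [ 0.77025484 -0.72143703  0.53123474]
(array([24.7, -0.7, -0.1]), array([ 0.5477, -0.2339,  0.058 ]))
```

```bash
python3 -m crank '{"steps":[{"jaw":0,"linear":[0.01,0,0],"twist":[0,0,0]},{"jaw":0,"linear":[0.02,0,0],"twist":[0,0,0]},{"jaw":0,"linear":[0.024,0,0],"twist":[0,0,0]},{"jaw":0,"linear":[0.028,0,0],"twist":[0,0,0]},{"jaw":0,"linear":[0.032,0,0],"twist":[0,0,0]},{"jaw":0,"linear":[0.036,0,0],"twist":[0,0,0]},{"jaw":0,"linear":[0.04,0,0],"twist":[0,0,0]},{"jaw":0,"linear":[0.044,0,0],"twist":[0,0,0]},{"jaw":0,"linear":[0.048,0,0],"twist":[0,0,0]},{"jaw":0,"linear":[0.052,0,0],"twist":[0,0,0]}]}'; python3 go.py
python3 -m crank '{"steps":[{"jaw":0,"linear":[0.004,0,0],"twist":[0,0,0]},{"jaw":0,"linear":[0.008,0,0],"twist":[0,0,0]},{"jaw":0,"linear":[0.012,0,0],"twist":[0,0,0]},{"jaw":0,"linear":[0.016,0,0],"twist":[0,0,0]},{"jaw":0,"linear":[0.02,0,0],"twist":[0,0,0]},{"jaw":0,"linear":[0.024,0,0],"twist":[0,0,0]},{"jaw":0,"linear":[0.028,0,0],"twist":[0,0,0]}]}'; python3 go.py
python3 - <<'E'
from rig import capture
import cv2
cv2.imwrite("pics/w2.png",capture("wrist")["img"])
E
```

```text
time_s: 3.4
position: [0.5544, -0.2063, 0.0565]
eef_rot: [0.0, 0.786, 0.619, 0.0]
ft_force: [-1.2, -4.8, 3.1]
grip_width: 0.003
grip_force: 1.8
at [-1.366e+02  1.000e-01  5.650e+01] turn [0.   0.   0.02] 3.4 [-1.20510172 -4.76283544  3.07208745]
time_s: 4.28
position: [0.5609, -0.179, 0.0564]
eef_rot: [-0.0, 0.786, 0.619, -0.0]
ft_force: [-0.6, -3.3, 3.5]
grip_width: 0.005
grip_force: 1.8
at [-1.085e+02  1.000e-01  5.640e+01] turn [-0.    0.    0.03] 4.275 [-0.63416586 -3.25973881  3.46039144]
```

View pics/w2.png

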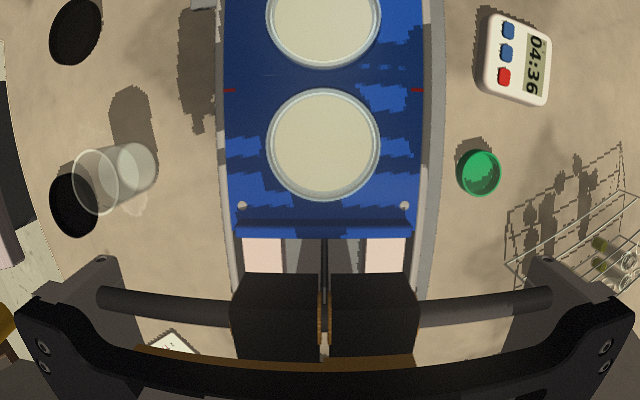

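The fingertips touch the lip, the carrier slides at about 4 N, and the dishes are seated. I'll continue to about 12 mm short of home and then creep.

```bash
python3 -m crank '{"steps":[{"jaw":0,"linear":[0.004,0,0],"twist":[0,0,0]},{"jaw":0,"linear":[0.008,0,0],"twist":[0,0,0]},{"jaw":0,"linear":[0.012,0,0],"twist":[0,0,0]},{"jaw":0,"linear":[0.016,0,0],"twist":[0,0,0]},{"jaw":0,"linear":[0.02,0,0],"twist":[0,0,0]},{"jaw":0,"linear":[0.024,0,0],"twist":[0,0,0]},{"jaw":0,"linear":[0.028,0,0],"twist":[0,0,0]},{"jaw":0,"linear":[0.032,0,0],"twist":[0,0,0]},{"jaw":0,"linear":[0.036,0,0],"twist":[0,0,0]},{"jaw":0,"linear":[0.04,0,0],"twist":[0,0,0]},{"jaw":0,"linear":[0.044,0,0],"twist":[0,0,0]},{"jaw":0,"linear":[0.048,0,0],"twist":[0,0,0]},{"jaw":0,"linear":[0.052,0,0],"twist":[0,0,0]},{"jaw":0,"linear":[0.056,0,0],"twist":[0,0,0]},{"jaw":0,"linear":[0.06,0,0],"twist":[0,0,0]},{"jaw":0,"linear":[0.064,0,0],"twist":[0,0,0]},{"jaw":0,"linear":[0.068,0,0],"twist":[0,0,0]},{"jaw":0,"linear":[0.072,0,0],"twist":[0,0,0]},{"jaw":0,"linear":[0.074,0,0],"twist":[0,0,0]},{"jaw":0,"linear":[0.076,0,0],"twist":[0,0,0]}]}'; python3 go.py
```

```text
time_s: 6.82
position: [0.5786, -0.1052, 0.0564]
eef_rot: [-0.0, 0.786, 0.619, -0.0]
ft_force: [-1.4, -2.0, -0.3]
grip_width: 0.004
grip_force: 1.2
at [-32.7   0.2  56.4] turn [-0.01 -0.    0.02] 6.825 [-1.41559217 -2.0039755  -0.32685972]
```

```bash
for i in 1; do python3 -m crank '{"steps":[{"jaw":0,"linear":[0.001,0,0],"twist":[0,0,0]},{"jaw":0,"linear":[0.002,0,0],"twist":[0,0,0]},{"jaw":0,"linear":[0.003,0,0],"twist":[0,0,0]},{"jaw":0,"linear":[0.004,0,0],"twist":[0,0,0]}]}'; python3 go.py; done
```

```text
time_s: 7.32
position: [0.5795, -0.1014, 0.0563]
eef_rot: [-0.0, 0.786, 0.619, -0.0]
ft_force: [-0.2, -1.8, -0.5]
grip_width: 0.004
grip_force: 1.1
at [-28.7   0.3  56.3] turn [-0.01 -0.01  0.02] 7.325 [-0.15224933 -1.81387516 -0.52597321]
```

```bash
python3 -m crank '{"steps":[{"jaw":0,"linear":[0.001,0,0],"twist":[0,0,0]},{"jaw":0,"linear":[0.002,0,0],"twist":[0,0,0]},{"jaw":0,"linear":[0.003,0,0],"twist":[0,0,0]}]}'; python3 go.py
```

```text
time_s: 7.7
position: [0.5803, -0.0984, 0.0564]
eef_rot: [-0.0, 0.786, 0.619, -0.0]
ft_force: [-0.8, -1.2, -1.8]
grip_width: 0.004
grip_force: 0.9
at [-25.7   0.2  56.4] turn [-0.01 -0.01  0.02] 7.7 [-0.80326588 -1.24801046 -1.76864689]
```

```bash
python3 -m crank '{"steps":[{"jaw":0,"linear":[0.001,0,0],"twist":[0,0,0]},{"jaw":0,"linear":[0.002,0,0],"twist":[0,0,0]}]}'; python3 go.py
```

```text
time_s: 7.95
position: [0.5808, -0.0965, 0.0564]
eef_rot: [-0.0, 0.786, 0.619, -0.0]
ft_force: [-0.3, -1.9, -0.4]
grip_width: 0.009
grip_force: 1.0
at [-23.7   0.2  56.4] turn [-0.01 -0.    0.03] 7.95 [-0.32962851 -1.88910015 -0.39291438]
```

```bash
python3 -m crank '{"steps":[{"jaw":0,"linear":[0.001,0,0],"twist":[0,0,0]},{"jaw":0,"linear":[0.0015,0,0],"twist":[0,0,0]}]}'; python3 go.py;  python3 - <<'E'
from rig import capture
import cv2
a=capture("top")["img"][115:230,220:400];cv2.imwrite("pics/t3.png",cv2.resize(a,None,fx=4.2,fy=4.2,interpolation=2))
E
```

```text
time_s: 8.2
position: [0.5811, -0.0952, 0.0564]
eef_rot: [-0.0, 0.786, 0.619, -0.0]
ft_force: [-0.4, -2.6, 0.3]
grip_width: 0.006
grip_force: 0.9
at [-22.3   0.2  56.4] turn [-0.    0.    0.02] 8.2 [-0.35999756 -2.58769365  0.32753539]
```

View pics/t3.png

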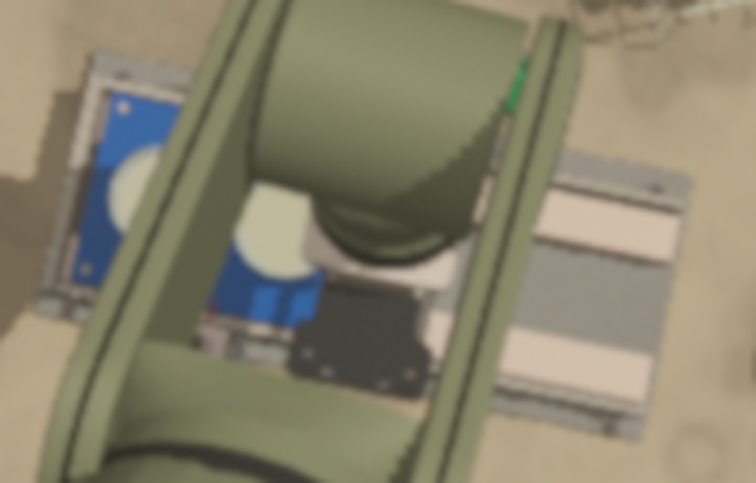

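The carrier's front corner is at crop (104,92), moved about 253 px, the same as the mark-to-mark distance. It is at the brink of home, so I continue in 1 mm steps and watch the force.

```bash
python3 -m crank '{"steps":[{"jaw":0,"linear":[0.0005,0,0],"twist":[0,0,0]},{"jaw":0,"linear":[0.001,0,0],"twist":[0,0,0]}]}'; python3 go.py
```

```text
time_s: 8.5
position: [0.5814, -0.0942, 0.0564]
eef_rot: [-0.0, 0.786, 0.619, -0.0]
ft_force: [-0.3, -1.1, -0.4]
grip_width: 0.003
grip_force: 0.9
at [-21.3   0.2  56.4] turn [-0.    0.    0.02] 8.5 [-0.31293211 -1.09757112 -0.43688223]
```

```bash
python3 -m crank '{"steps":[{"jaw":0,"linear":[0.0005,0,0],"twist":[0,0,0]},{"jaw":0,"linear":[0.001,0,0],"twist":[0,0,0]}]}'; python3 go.py
```

```text
time_s: 8.75
position: [0.5816, -0.0932, 0.0564]
eef_rot: [-0.0, 0.786, 0.619, -0.0]
ft_force: [-1.0, -1.8, -1.5]
grip_width: 0.008
grip_force: 0.9
at [-20.3   0.2  56.4] turn [-0.    0.    0.02] 8.75 [-1.02571271 -1.78977177 -1.4574721 ]
```

```bash
python3 -m crank '{"steps":[{"jaw":0,"linear":[0.0005,0,0],"twist":[0,0,0]},{"jaw":0,"linear":[0.001,0,0],"twist":[0,0,0]}]}'; python3 go.py
```

```text
time_s: 9.0
position: [0.5818, -0.0925, 0.0564]
eef_rot: [0.0, 0.786, 0.619, -0.0]
ft_force: [-0.7, -3.5, -2.3]
grip_width: 0.006
grip_force: 1.6
at [-19.5   0.2  56.4] turn [-0.    0.03  0.03] 9.0 [-0.66537412 -3.45136714 -2.29903567]
```

```bash
python3 -m crank '{"steps":[{"jaw":0,"linear":[0.0005,0,0],"twist":[0,0,0]},{"jaw":0,"linear":[0.001,0,0],"twist":[0,0,0]}]}'; python3 go.py
python3 - <<'E'
from rig import capture
import cv2
cv2.imwrite("pics/w4.png",capture("wrist")["img"])
E
```

```text
time_s: 9.25
position: [0.5819, -0.0923, 0.0565]
eef_rot: [0.001, 0.786, 0.619, -0.001]
ft_force: [-1.7, -5.7, -0.8]
grip_width: 0.005
grip_force: 3.2
at [-19.4   0.1  56.5] turn [-0.    0.11  0.04] 9.25 [-1.70163152 -5.65110029 -0.83712655]
```

View pics/w4.png

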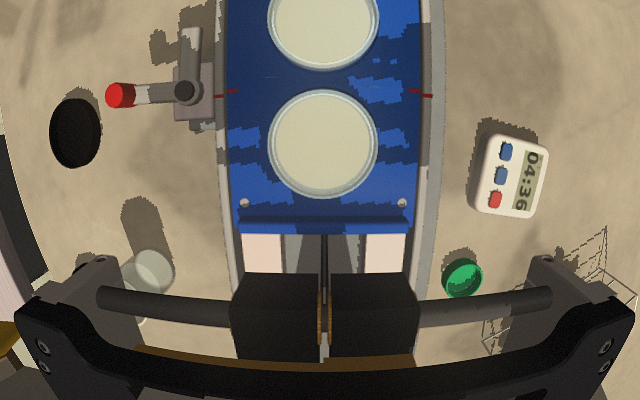

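The push force rises to about 6 N while the TCP has stalled at −19.4 (predicted −20). The carrier's marks line up with the wall marks at y≈92. The screw-head span shrank from 163 to 159 px, which fits a 6 mm drop, so the carrier is home. Both dishes are seated. I back off, rise, and go to the lever (red stub at (120,95) in the wrist view).

```bash
python3 -m crank '{"steps":[{"jaw":0,"linear":[-0.008,0,0],"twist":[0,0,0]},{"jaw":0,"linear":[-0.02,0,0],"twist":[0,0,0]},{"jaw":0,"linear":[-0.02,0,-0.03],"twist":[0,0,0]},{"jaw":0,"linear":[-0.02,0,-0.07],"twist":[0,0,0]},{"jaw":0,"linear":[-0.02,0,-0.07],"twist":[0,0,0]},{"jaw":0,"linear":[-0.02,0,-0.07],"twist":[0,0,0]}]}'; python3 go.py 40 118 126;python3 go.py 40 118 74
```

```text
time_s: 10.05
position: [0.5769, -0.1107, 0.1259]
eef_rot: [-0.0, 0.786, 0.618, -0.0]
ft_force: [-0.6, 0.3, -0.9]
grip_width: 0.004
grip_force: 0.0
at [-38.4   0.6 125.9] turn [-0.04 -0.03  0.01] 10.05 [-0.55099192  0.28783564 -0.91221749]
(array([  78.4, -117.4,    0. ]), array([ 0.4813, -0.0069,  0.126 ]))
at [-38.4   0.6 125.9] turn [-0.04 -0.03  0.01] 10.05 [-0.55099192  0.28783564 -0.91221749]
(array([  78.4, -117.4,   52. ]), array([ 0.4813, -0.0069,  0.074 ]))
```

```bash
python3 -m crank '{"steps":[{"jaw":0,"linear":[0.02,-0.03,0],"twist":[0,0,0]},{"jaw":0,"linear":[0.045,-0.067,0],"twist":[0,0,0]},{"jaw":0,"linear":[0.065,-0.1,0],"twist":[0,0,0]},{"jaw":0,"linear":[0.078,-0.117,0],"twist":[0,0,0]},{"jaw":0,"linear":[0.078,-0.117,0.02],"twist":[0,0,0]},{"jaw":0,"linear":[0.078,-0.117,0.045],"twist":[0,0,0]},{"jaw":0,"linear":[0.078,-0.117,0.052],"twist":[0,0,0]},{"jaw":0,"linear":[0.078,-0.117,0.052],"twist":[0,0,0]},{"jaw":0,"linear":[0.078,-0.117,0.052],"twist":[0,0,0]}]}'; python3 go.py 40 118 74
python3 - <<'E'
from rig import capture
import cv2
cv2.imwrite("pics/w5.png",capture("wrist")["img"])
import numpy as np
for th in np.radians(range(0,96,15)):
    t=np.array([np.cos(th),-np.sin(th)]);h=8*abs(t[0])+12.5*abs(t[1]);s=np.array([74,76])+42*np.array([np.sin(th),np.cos(th)])
    c=s-t*(7.5+ (15.5-7.5 if th==0 else min(h,14)))
    print(np.round(np.degrees(th)),np.round(c-[40,118],1))
E
```

```text
time_s: 11.18
position: [0.4828, -0.0077, 0.0752]
eef_rot: [0.001, 0.786, 0.618, 0.0]
ft_force: [0.1, -0.1, 0.8]
grip_width: 0.007
grip_force: 0.0
at [ 39.6 116.3  75.2] turn [ 0.08 -0.    0.01] 11.175 [ 0.14538865 -0.07266428  0.76942783]
(array([ 0.4, -1.7,  1.2]), array([ 0.4813, -0.0069,  0.074 ]))
0.0 [18.5  0. ]
15.0 [27.   3.3]
30.0 [37.1  4.7]
45.0 [48.5  2.9]
60.0 [59.6 -2.4]
75.0 [ 69.  -10.4]
90.0 [ 76. -22.]
```

View pics/w5.png

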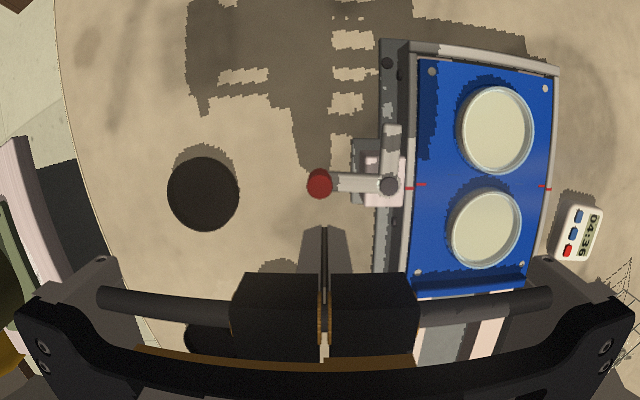

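The fingertips are just behind (−x of) the red stub at (320,184), and the nose points along +x. I now sweep the stub round the arc, starting with the first part.

```bash
python3 -m crank '{"steps":[{"jaw":0,"linear":[0.01,-0.001,0],"twist":[0,0,0]},{"jaw":0,"linear":[0.018,-0.002,0],"twist":[0,0,0]},{"jaw":0,"linear":[0.023,-0.004,0],"twist":[0,0,0]},{"jaw":0,"linear":[0.027,-0.005,0],"twist":[0,0,0]},{"jaw":0,"linear":[0.032,-0.006,0],"twist":[0,0,0]},{"jaw":0,"linear":[0.037,-0.0065,0],"twist":[0,0,0]},{"jaw":0,"linear":[0.043,-0.006,0],"twist":[0,0,0]},{"jaw":0,"linear":[0.0485,-0.005,0],"twist":[0,0,0]},{"jaw":0,"linear":[0.054,-0.002,0],"twist":[0,0,0]},{"jaw":0,"linear":[0.06,0.001,0],"twist":[0,0,0]}]}'; python3 go.py 109 107.6 74
```

```text
time_s: 12.48
position: [0.4968, 0.0512, 0.0742]
eef_rot: [-0.001, 0.786, 0.619, -0.0]
ft_force: [-1.4, 0.4, -0.6]
grip_width: 0.007
grip_force: 0.3
at [100.1 116.5  74.2] turn [-0.07 -0.01  0.02] 12.475 [-1.40151526  0.39504912 -0.56499421]
(array([8.9, 8.9, 0.2]), array([0.5076, 0.0577, 0.074 ]))
```

```bash
python3 -m crank '{"steps":[{"jaw":0,"linear":[0.005,0.004,0],"twist":[0,0,0]},{"jaw":0,"linear":[0.009,0.009,0],"twist":[0,0,0]},{"jaw":0,"linear":[0.012,0.013,0],"twist":[0,0,0]},{"jaw":0,"linear":[0.014,0.016,0],"twist":[0,0,0]},{"jaw":0,"linear":[0.016,0.019,0],"twist":[0,0,0]},{"jaw":0,"linear":[0.016,0.020,0],"twist":[0,0,0]},{"jaw":0,"linear":[0.016,0.020,0],"twist":[0,0,0]}]}'; python3 go.py 116 94 74
```

```text
time_s: 13.35
position: [0.5198, 0.0617, 0.0743]
eef_rot: [-0.0, 0.786, 0.619, -0.0]
ft_force: [-2.3, 0.8, 0.6]
grip_width: 0.002
grip_force: 1.1
at [115.8  96.7  74.3] turn [-0.06 -0.02  0.02] 13.35 [-2.26832536  0.82996124  0.56806311]
(array([0.2, 2.7, 0.3]), array([0.5225, 0.0613, 0.074 ]))
```

```bash
python3 -m crank '{"steps":[{"jaw":0,"linear":[0,0.001,0],"twist":[0,0,0]},{"jaw":0,"linear":[0,0.002,0],"twist":[0,0,0]},{"jaw":0,"linear":[0,0.002,0],"twist":[0,0,0]}]}'; python3 go.py
python3 - <<'E'
from rig import capture
import cv2
cv2.imwrite("pics/w6.png",capture("wrist")["img"])
E
```

```text
time_s: 13.72
position: [0.5202, 0.0617, 0.0741]
eef_rot: [-0.002, 0.786, 0.619, -0.001]
ft_force: [-6.2, 2.9, 4.5]
grip_width: 0.006
grip_force: 3.3
at [115.8  96.3  74.1] turn [-0.26 -0.    0.02] 13.725 [-6.21991946  2.8921722   4.4674335 ]
```

View pics/w6.png

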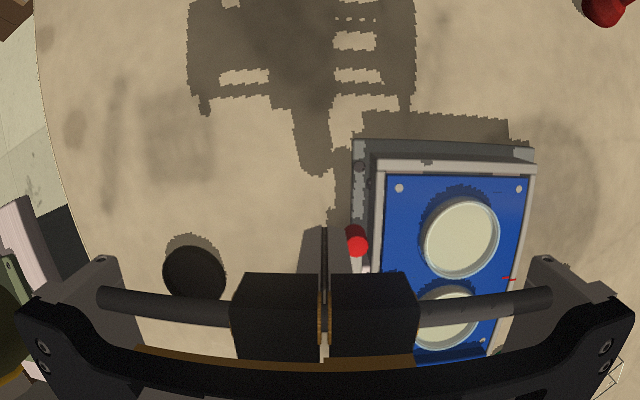

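The lever is against its stop: TCP stalled at y=96.3 with the force up to 7 N, and the stub at (357,242) lies along the rail. I back off outward and up, then check by number.

```bash
python3 -m crank '{"steps":[{"jaw":0,"linear":[0,-0.01,0],"twist":[0,0,0]},{"jaw":0,"linear":[0,-0.025,0],"twist":[0,0,0]},{"jaw":0,"linear":[0,-0.03,-0.04],"twist":[0,0,0]},{"jaw":0,"linear":[0,-0.05,-0.09],"twist":[0,0,0]},{"jaw":0,"linear":[-0.03,-0.1,-0.14],"twist":[0,0,0]},{"jaw":0,"linear":[-0.03,-0.1,-0.14],"twist":[0,0,0]},{"jaw":0,"linear":[-0.03,-0.1,-0.14],"twist":[0,0,0]}]}'
python3 - <<'E'
from rig import capture
from go import *
import cv2
for n in("scene","top"):
    c=capture(n);im=c["img"].astype(int);b,g,r=im[...,0],im[...,1],im[...,2]
    def pj(dx,dy,z):
        p=dock+(dx*ux+dy*uy)/1000;p[2]=z/1000;q=c["R"]@p+c["t"];return np.round([c["fx"]*q[0]/q[2]+c["cx"],c["fy"]*q[1]/q[2]+c["cy"]],1)
    ex=pj(116,76,55);m=((r>130)&(g<70)&(b<70)).astype('uint8')
    k,l,s,ce=cv2.connectedComponentsWithStats(m)
    print(n,"stub expected",ex,[(np.round(ce[i],1),s[i,4]) for i in range(1,k) if s[i,4]>6])
    m=((r>140)&(g>135)&(b>95)&(r-b>20)&(r-b<70)).astype('uint8')
    for nm,o in(("a",39-70-8),("b",109)):
        dx={"a":39,"b":109}[nm];e=pj(dx,0,51);x,y=e.astype(int);w=m[y-18:y+19,x-18:x+19];ys,xs=np.nonzero(w)
        print(nm,"expected",e,"seen",xs.mean()+x-18,ys.mean()+y-18,len(xs))
E
```

```text
time_s: 14.65
position: [0.418, 0.0552, 0.2148]
eef_rot: [0.001, 0.786, 0.618, 0.001]
ft_force: [0.5, -0.2, -0.5]
grip_width: 0.002
grip_force: 0.0
scene stub expected [267.8 247.7] [(array([258.1, 183.8]), np.int32(11)), (array([267.7, 245.5]), np.int32(32))]
a expected [276.8 210.1] seen 274.9087048832272 209.6220806794055 471
b expected [249.  225.2] seen 248.53978494623658 225.1247311827957 465
top stub expected [247.3 192.3] [(array([192.4,  79.1]), np.int32(92)), (array([247.1, 192.7]), np.int32(24))]
a expected [287.4 167.6] seen 286.30809399477806 168.52219321148826 383
b expected [258.  161.3] seen 257.089058524173 161.5699745547074 393
```

```bash
python3 -c "
from rig import finish_job;print(finish_job())"
```

```text
the job is handed in; nothing more can be done
None
```

I pushed the carrier home with both dishes in their recesses, swung the latch to its stop, and handed the job in at about 15 s; no result came back, but the final camera check fits: the stub was at its locked position and the dishes where they should be.

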